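# Cap the chart tube and hold it up level

### The arm

A 6-joint arm with a two-finger parallel gripper is mounted at the origin on the work surface. World frame = base frame: x ahead of the robot, y to its left, z up, the work surface at z = 0. Lengths are in m, angles in rad, forces in N, time in s.
With the tool pointing down it reaches from about 0.4 to 0.825 m from the base axis. Payload 7 kg.
Tool frame: the origin (TCP) lies between the finger pads; the fingertips stand 25 mm ahead of it and the grasp point (between the pads) lies 6 mm ahead of it; z points along the fingers, y is the direction in which the jaws open and shut (so a half turn about z gives the same grasp; the last joint's range is limited). The gripper opens to 85 mm and grips with 20 to 120 N. Pads are 22 mm wide; open, the fingers measure 114 mm over their backs; the gripper's body (76 mm by 85 mm) begins 54 mm behind the grasp point. The pads swing forward as they close: fully open they stand 13 mm farther back than shut.
Start: joints at [1.455, 0.359, 0.012, 0, -1.224, -0.288], TCP at [0.265, 0.621, 0.256] pointing down, gripper open.
Joint ranges: [-3.07, 3.07], [-1.43, 2.12], [-1.02, 1.25], [-3.03, 1.67], [-3.05, -0], [-3.03, 3.03]. Speed limits (rad/s): [2.39, 2.39, 3.01, 3.14, 3.14, 3.14].

### API

Orientations are given as a 3x3 rotation matrix whose columns are the frame's x, y, z axes.
In Python, from cell import ctrl gives the robot as it stands. The module is installed in compiled form; this text tells all that it offers.
- The arm moves only by the shell command python3 -m crank 'ROWS' [FORCE]. ROWS is JSON, a list that holds one entry, the list of rows, each a list of 7 numbers: the turn, a rotation vector about the tool's x, y, z in units of 180 degrees (1.0 is 180 degrees), then the shift along the tool's x, y, z in units of 200 mm (1.0 is 200 mm), then the opening, from -1 (shut) to 1 (fully open), so that 0 is half open. A call has 1 to 5 rows; each row shifts and turns the commanded pose from where the row before left it, along the tool's axes as they then stand; what a row does not reach is not made up. A row lasts 1/8 s, in which the tool goes at most 62.5 mm and 10.7 degrees, less where a joint would pass 70% of its speed; a pose out of reach is approached as far as the arm can. A call with a number of a shift or a turn outside -1 to 1 is refused whole. A call with a gripper value outside its range is refused whole. The fingers move at their own pace and stop on an object; FORCE is the grip in N (left out, the last holds). Time passes only in rows, so rows that do not move let the fingers close. It gives the time, the measured TCP pose, the force and the opening at its end, in the units of the state.
- ctrl.observe(): the state, without advancing time (a new reading comes with each control period).
- ctrl.grab_frame(name): name is "scene" or "top" or "wrist"; returns the picture (400x640x3 uint8, red, green, blue); there is no depth.
- ctrl.camera_model(name): a dict with "K" (3x3 intrinsics, pixels), "view" (4x4, takes a point from world to camera coordinates). Camera axes: x right, y down, z forward; pixel columns grow to the right and rows downward; lengths in m; the calibration is good to about 2 mm. A picture is of the moment at which its call begins: read the wrist's pose just before it. camera_model takes no time and is no camera call; for the wrist camera it gives the pose at the moment of the call.
- ctrl.sign_off(): hands the job in, once; it reports no verdict.
The state is a dict: "time_s": time; "joints": joint angles; "qd": joint speeds; "tau": joint torques, N m; "eef_pos": TCP position; "tool_rot": TCP orientation; "force": force on the tool from outside, world axes, zero at the start; "ft_torque": the same for the moment, N m; "width": finger opening in m.
Only numpy, scipy, OpenCV 4.12 (cv2) and the standard library are available. Lean on these libraries where they do the work, as an engineer would, in place of code of your own. Each camera call takes 0.05 s, during which the arm holds its last target. There are 200 camera calls.

### The job

The red push-on cap of the dark green chart tube lying in the wooden cradle is part-way off: push it fully home, flush against the brass ring, while the tube lies in the cradle. Then grip the tube, lift it at least 8 cm above where it lay, and finish while still holding it there, level and still in the gripper alone. Keep the tube level all the time, and leave the other things on the desk where they are.

Things in the scene. Friction and masses are not known exactly. Their poses are not given: they have to be found in the camera images.
- tube_mid (a point): Middle of the chart tube: on its axis, half-way along (cap home), within 15 mm of its balance point. Rigid round dark green tube, 40 mm in diameter, 340 mm long with the cap home, 0.2 to 0.4 kg. Its x axis runs along the tube, pointing to the capped end. It lies level, axis 80 mm above the desk.
- tube: The same tube, point and axes as point tube_mid. From this point the green barrel reaches 170 mm to -x (black end) and 130 mm to +x, where it ends in a brass ring; beyond that is a white neck 36 mm in diameter and 30 mm long, covered by the cap when home.
- cap_end (a point): Centre of the flat outer end face of the red cap, on the tube's axis; x axis as the tube's, pointing outward. The cap is a cup 44 mm in diameter and 40 mm long; home, this face is 170 mm from tube_mid.
- cap (a joint): How far the cap is off, in m: 0 = fully home, up to 0.024 = at its stop, still on the neck (it cannot come off). It stays where it is left; it takes about 5 N along the tube to move it.
- cradle: Pale wooden cradle fixed to the desk, origin on the desk under its middle, x along it towards the capped end. Base board 14 mm thick, 64 mm wide, from 190 mm to -x to 110 mm to +x. The tube lies loose in two V rests (18 mm long along the tube, 72 mm wide, 80 mm high) centred 90 mm either side of the origin; elsewhere it is free down to the base board or desk.
- cradle_stop (a point): Centre of the inner face of the cradle's end stop, at the tube's axis height, 172 mm to -x of the cradle's origin; the stop is 44 mm wide and 92 mm high. Pushed along -x (2 to 5 N) the loose tube slides up to 9 mm until its black end rests on this face, which then takes the push on the cap.
- mug: Blue mug, 80 mm in diameter and 95 mm high with a handle; origin under its centre. Leave alone.
- jar: Amber glass jar of 86 mm diameter, 120 mm high; origin under its centre. Leave alone.
- flask: Red drinking bottle of 68 mm diameter, 200 mm high; origin under its centre. Leave alone.
- penpot: Dark steel pen pot of 72 mm diameter, 100 mm high, pens to 147 mm; origin under its centre. Leave alone.
- case: Dark green glasses case 160 x 62 x 45 mm high, long along its x; origin under its centre. Leave alone.
- stapler: Black stapler 140 x 36 x 55 mm high, long along its x; origin under its centre. Leave alone.

How it is judged:
On the way, in this order (a step that is already met when the one before it is completed fails the run):
1. the cap is fully home while the tube lies in the cradle (value of joint cap below 0.002 m and height (world z) of tube_mid below 0.088 m), for 0.2 s.
2. the tube is lifted clear, level and steady, in the gripper (value of joint cap below 0.002 m and height (world z) of tube_mid above 0.157 m and angle between tube_mid's own x axis and vertical between 1.4708 and 1.6708 rad and contact force between tube and cradle below 0.05 N and contact force between tube and the fingers above 1 N and linear speed of tube below 0.02 m/s and angular speed of tube below 0.12 rad/s and contact force between tube and mug below 0.05 N and contact force between tube and jar below 0.05 N and contact force between tube and flask below 0.05 N and contact force between tube and penpot below 0.05 N and contact force between tube and case below 0.05 N and contact force between tube and stapler below 0.05 N), for 0.5 s.
At the end, for the whole second after the job is handed in: The gripper holds the tube with its middle at least 157 mm above the desk (77 mm above where it lay), its axis level within 0.1 rad, touching neither the cradle nor anything else but the gripper, moving slower than 20 mm/s and 0.12 rad/s, with the cap home within 2 mm (all of step 2); the arm keeps its last pose, push and grip.
It fails at once if the tube is tipped more than 0.26 rad (15 degrees) from level (angle between tube_mid's own x axis and vertical below 1.3108 rad or angle between tube_mid's own x axis and vertical above 1.8308 rad).
It fails at once if another thing on the desk is shifted by more than 25 mm (distance of any of mug, jar, flask, penpot, case, stapler from where it was at the start of the episode above 0.025 m).
It also fails if it takes over 42 s, if anything falls off the work surface, if the arm or the gripper's body presses on something with over 40 N, if the wrist force passes 120 N, or if a joint passes its speed limit or range.

## Working session

There is one attempt and no reset: what is moved stays moved. The work goes in short steps, Python scripts to look and compute and a shell command to move; the robot and the scene stay as the last step left them, time stands still between calls to the robot, and variables do not carry over. Pictures are saved under pics/ and viewed, on a budget of 10 in all, crops included, one or two more only if the job needs it, and the job is handed in when it is done.

```bash
mkdir -p pics; python3 - <<'E'
from cell import ctrl
import cv2,numpy as np
s=ctrl.observe();print(s)
for n in("scene","top"):
    cv2.imwrite(f"pics/{n}0.png",ctrl.grab_frame(n)[:,:,::-1]);m=ctrl.camera_model(n);print(n,np.round(m["K"],1).tolist(),np.round(m["view"],4).tolist())
E
```

```text
{'time_s': 0.0, 'joints': array([ 1.45506483e+00,  3.59405768e-01,  1.10843385e-02, -3.39440487e-04,
       -1.22411245e+00, -2.88088498e-01]), 'qd': array([ 0.00019243,  0.00170583, -0.00168171,  0.00099911,  0.00068262,
        0.00013297]), 'tau': array([-9.66760526e-04, -5.83330572e+01,  2.93433613e+01,  6.93733290e+00,
       -5.84514899e-03, -8.11583760e-06]), 'eef_pos': array([0.26509008, 0.62029901, 0.25536446]), 'tool_rot': array([[ 9.19521314e-01, -3.93039817e-01, -5.06201542e-04],
       [-3.93040110e-01, -9.19519953e-01, -1.58971785e-03],
       [ 1.59359994e-04,  1.66073696e-03, -9.99998608e-01]]), 'force': array([0.55286235, 0.22725656, 0.4674909 ]), 'ft_torque': array([ 0.02900371, -0.02537423,  0.02566462]), 'width': 0.08518227469642456}
scene [[428.5, 0.0, 318.7], [0.0, 428.5, 195.4], [0.0, 0.0, 1.0]] [[-0.0187, 0.9998, 0.0048, -0.0191], [0.7232, 0.0169, -0.6904, -0.3656], [-0.6904, -0.0094, -0.7234, 1.974], [0.0, 0.0, 0.0, 1.0]]
top [[405.0, 0.0, 315.0], [0.0, 405.0, 193.2], [0.0, 0.0, 1.0]] [[0.0158, -0.9997, -0.0158, 0.0212], [-0.9959, -0.0144, -0.0895, 0.6077], [0.0893, 0.0172, -0.9959, 1.2571], [0.0, 0.0, 0.0, 1.0]]
```

View pics/top0.png

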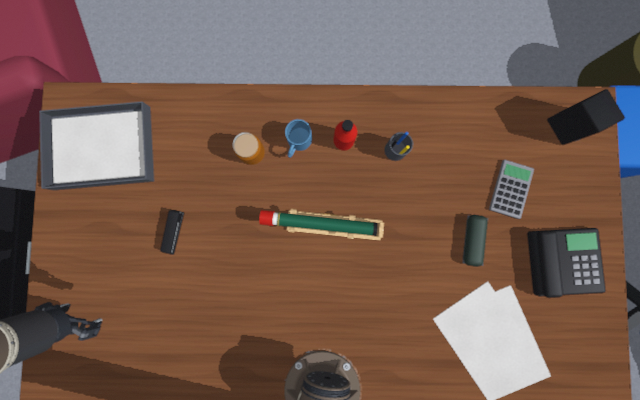

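View pics/scene0.png

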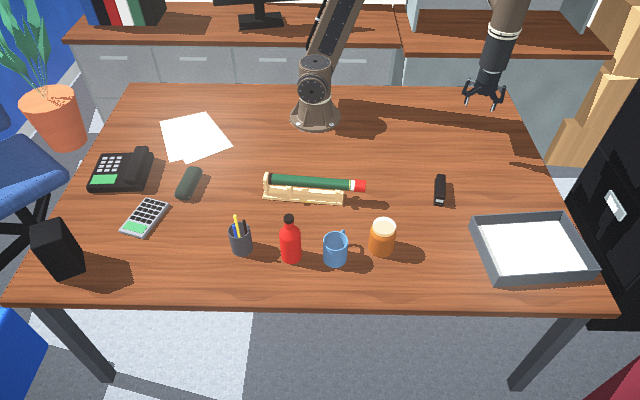

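The top view shows the tube along image x: red cap at about (262–279, 218), black end at about (378, 228). The far objects (jar, mug, bottle and pen pot) sit at rows 130–150. I'll enlarge it to measure.

```bash
python3 - <<'E'
import cv2
a=cv2.imread("pics/top0.png")[195:250,250:395]
b=cv2.imread("pics/scene0.png")[160:215,255:380]
a=cv2.resize(a,None,fx=5.5,fy=5.5,interpolation=cv2.INTER_CUBIC);b=cv2.resize(b,(a.shape[1],290),interpolation=cv2.INTER_CUBIC)
cv2.imwrite("pics/crop.png",cv2.vconcat([a[:290],b]))
E
```

```text
(no output)
```

View pics/crop.png

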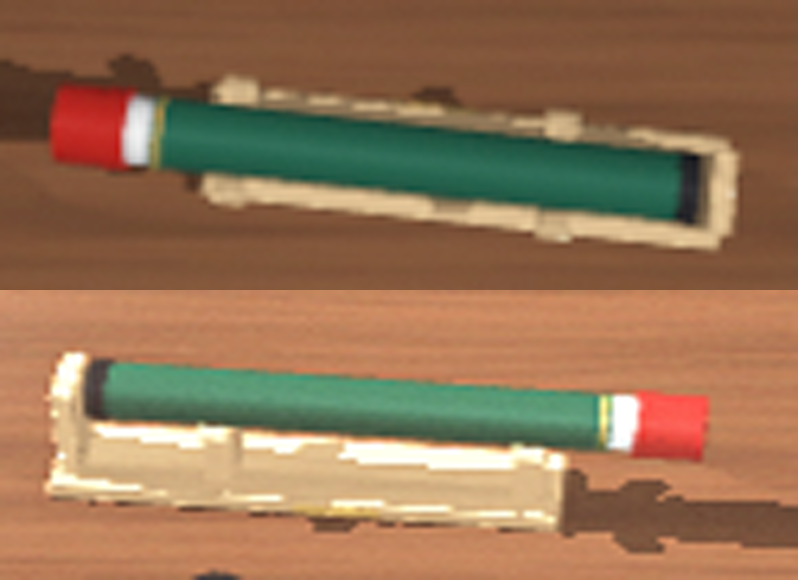

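```bash
cat > h.py <<'E'
import numpy as np
from cell import ctrl
def px2w(n,u,v,z):
    m=ctrl.camera_model(n);V=m["view"];d=V[:3,:3].T@np.linalg.solve(m["K"],[u,v,1]);c=-V[:3,:3].T@V[:3,3]
    return c+d*(z-c[2])/d[2]
E
python3 - <<'E'
from h import *
f=lambda x,y:((x+.5)/5.5-.5+250,(y+.5)/5.5-.5+195)
g=lambda x,y:((x+.5)/6.38-.5+255,(y-290+.5)*55/290-.5+160)
P={}
for k,p in dict(cap=(50,124),ring=(159,133),black=(698,189)).items(): P[k]=px2w("top",*f(*p),.08);print(k,P[k])
for k,p in dict(cap=(708,428),ring=(606,421),black=(88,388)).items(): print("scene",k,px2w("scene",*g(*p),.08))
a=P["cap"]-P["black"];print(np.linalg.norm(a),np.linalg.norm(P["ring"]-P["black"]));a/=np.linalg.norm(a);print(a,"mid",P["black"]+.17*a,P["ring"]-.13*a)
s=ctrl.observe();R=s["tool_rot"];x=a
print("yaw of tool x",np.degrees(np.arctan2(R[1,0],R[0,0])),"axis",np.degrees(np.arctan2(a[1],a[0])))
for n,p in dict(mug=(298,135),jar=(247,150),flask=(346,135),pen=(399,148),case=(475,240)).items(): print(n,px2w("top",*p,.08)[:2])
E
```

```text
cap [0.52728437 0.19910674 0.08      ]
ring [0.52326064 0.1388197  0.08      ]
black [ 0.4972268  -0.15731127  0.08      ]
scene cap [0.52896542 0.19813941 0.08      ]
scene ring [0.52351933 0.14054387 0.08      ]
scene black [ 0.49793831 -0.15670415  0.08      ]
0.3576831738073021 0.29727312152425384
[0.08403406 0.99646288 0.        ] mid [0.51151259 0.01208742 0.08      ] [0.51233622 0.00927952 0.08      ]
yaw of tool x -23.141551895663877 axis 85.17951839950831
mug [0.7819739  0.08478323]
jar [0.73310458 0.24099821]
flask [ 0.78376269 -0.06302702]
pen [ 0.74523953 -0.22547407]
case [ 0.46896073 -0.45132545]
```

Both cameras agree within 2 mm: cap end at about (0.528, 0.199), middle at about (0.512, 0.011), axis at 85.2°, and the cap about 17 mm off. Next I turn the tool to line up with the tube and shut the fingers.

```bash
python3 -m crank '[[[0,0,0.057,0,0,0,-1],[0,0,0.057,0,0,0,-1],[0,0,0.057,0,0,0,-1],[0,0,0.057,0,0,0,-1],[0,0,0.057,0,0,0,-1]]]' 40
python3 -m crank '[[[0,0,0.057,0,0,0,-1],[0,0,0.056,0,0,0,-1],[0,0,0,0.17,-0.15,0,-1],[0,0,0,0.17,-0.15,0,-1],[0,0,0,0.17,-0.15,0,-1]]]'
python3 -m crank '[[[0,0,0,0.17,-0.15,0,-1],[0,0,0,0.17,-0.15,0,-1],[0,0,0,0.17,-0.15,0,-1],[0,0,0,0.17,-0.15,0,-1],[0,0,0,0.17,-0.15,0,-1]]]'
python3 -m crank '[[[0,0,0,0.17,-0.15,0,-1],[0,0,0,0.17,-0.15,0,-1],[0,0,0,0,0,0,-1]]]'
cat >> h.py <<'E'
A=np.array([.084,.9965,0]);A/=np.linalg.norm(A)
def to(p,yaw_axis=-A):
    s=ctrl.observe();R=s["tool_rot"];d=R.T@(np.array(p)-s["eef_pos"])
    e=np.cross(R[:,0],yaw_axis)+np.cross(R[:,2],[0,0,-1])
    print("t",s["time_s"],"eef",s["eef_pos"].round(4),"F",s["force"].round(2),"w",s["width"],"shift units",(d/.2).round(3),"turn units",(R.T@e/np.pi).round(4))
E
python3 -c "
from h import *
to(np.array([.528,.1985,.085])+.05*A)"
```

```text
time_s: 0.72
eef_pos: [0.2651, 0.6205, 0.2557]
tool_rot: [[0.263, -0.965, -0.0], [-0.965, -0.263, -0.001], [0.001, 0.001, -1.0]]
force: [0.1, -0.3, 0.0]
width: -0.0
time_s: 1.35
eef_pos: [0.3469, 0.5103, 0.2558]
tool_rot: [[-0.083, -0.997, -0.0], [-0.997, 0.083, -0.001], [0.001, 0.0, -1.0]]
force: [-0.2, 0.2, -0.5]
width: 0.0003
time_s: 1.98
eef_pos: [0.4823, 0.3283, 0.256]
tool_rot: [[-0.083, -0.997, -0.0], [-0.997, 0.083, -0.0], [0.0, 0.0, -1.0]]
force: [1.1, -0.3, 0.2]
width: -0.0
time_s: 2.35
eef_pos: [0.537, 0.2544, 0.2557]
tool_rot: [[-0.087, -0.996, -0.001], [-0.996, 0.087, -0.001], [0.001, 0.001, -1.0]]
force: [-0.2, -1.1, 0.2]
width: -0.0001
t 2.35 eef [0.537  0.2544 0.2557] F [-0.17 -1.13  0.15] w -7.444034146694748e-05 shift units [0.032 0.02  0.854] turn units [ 0.0002 -0.0006 -0.0009]
```

```bash
python3 -m crank '[[[0,0,0,0,0.02,0.21,-1],[0,0,0,0,0,0.21,-1],[0,0,0,0,0,0.21,-1],[0,0,0,0,0,0.22,-1],[0,0,0,0,0,0,-1]]]'
python3 - <<'E'
from h import *
import cv2
to(np.array([.528,.1985,.085])+.012*A)
w=ctrl.grab_frame("wrist");s=ctrl.grab_frame("scene")[140:220,290:410]
cv2.imwrite("pics/w1.png",cv2.vconcat([cv2.resize(w,(480,300)),cv2.resize(s[:, :,:],(480,300),interpolation=cv2.INTER_CUBIC)])[:,:,::-1])
E
```

```text
time_s: 2.98
eef_pos: [0.5296, 0.2561, 0.0831]
tool_rot: [[-0.083, -0.997, -0.005], [-0.997, 0.083, -0.005], [0.005, 0.005, -1.0]]
force: [-0.6, 1.1, 0.8]
width: -0.0002
t 2.975 eef [0.5296 0.2561 0.0831] F [-0.62  1.13  0.76] w -0.00019144335102787966 shift units [ 0.228 -0.016 -0.008] turn units [ 0.0016 -0.0032  0.0002]
```

View pics/w1.png

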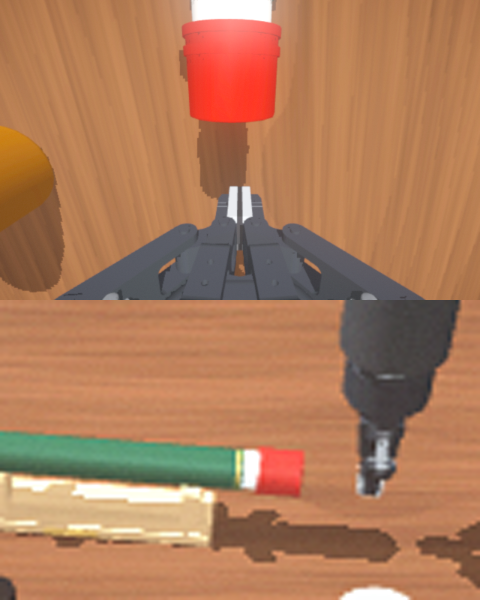

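The fingers are about 3–4 mm off the cap centre, which matches the computed −0.016 y correction. I'll approach, then push slowly while watching the force.

```bash
python3 -m crank '[[[0,0,0,0.1,-0.016,0,-1],[0,0,0,0.1,0,0,-1],[0,0,0,0.03,0,0,-1],[0,0,0,0.03,0,0,-1],[0,0,0,0,0,0,-1]]]'
python3 -m crank '[[[0,0,0,0.025,0,0,-1],[0,0,0,0.025,0,0,-1],[0,0,0,0.025,0,0,-1],[0,0,0,0,0,0,-1]]]'
python3 -c "
from h import *
to(np.array([.528,.1985,.085])+(.011-.026)*A)"
```

```text
time_s: 3.7
eef_pos: [0.5309, 0.2049, 0.0866]
tool_rot: [[-0.084, -0.996, 0.0], [-0.996, 0.084, 0.0], [-0.0, -0.0, -1.0]]
force: [-1.1, 0.5, 0.1]
width: 0.0003
time_s: 4.2
eef_pos: [0.5298, 0.1905, 0.0865]
tool_rot: [[-0.083, -0.997, 0.001], [-0.997, 0.083, 0.001], [-0.001, -0.001, -1.0]]
force: [-0.2, 3.7, 1.2]
width: -0.0
t 4.2 eef [0.5298 0.1905 0.0865] F [-0.17  3.72  1.19] w -1.463609856758218e-05 shift units [0.036 0.012 0.007] turn units [-0.0002  0.0004  0.0003]
```

```bash
python3 -m crank '[[[0,0,0,0.02,0.006,0,-1],[0,0,0,0.02,0,0,-1],[0,0,0,0,0,0,-1]]]'
python3 -m crank '[[[0,0,0,0.02,0,0,-1],[0,0,0,0.02,0,0,-1],[0,0,0,0,0,0,-1]]]'
```

```text
time_s: 4.58
eef_pos: [0.5298, 0.1858, 0.0874]
tool_rot: [[-0.082, -0.997, 0.005], [-0.997, 0.082, 0.005], [-0.006, -0.005, -1.0]]
force: [0.7, 14.3, 0.5]
width: 0.0
time_s: 4.95
eef_pos: [0.5323, 0.1849, 0.0893]
tool_rot: [[-0.08, -0.997, 0.014], [-0.997, 0.08, 0.016], [-0.017, -0.012, -1.0]]
force: [-3.7, 41.8, 1.9]
width: 0.0
```

The force rose sharply with almost no travel, so it has hit a hard stop. I'll back off and look.

```bash
python3 -m crank '[[[0,0,0,-0.1,0,0,-1],[0,0,0,-0.15,0,0,-1],[0,0,0,-0.1,0,0,-1],[0,0,0,0,0,0,-1]]]'
python3 - <<'E'
from h import *
import cv2
to(np.array([.512,.008,.25]))
s=ctrl.grab_frame("scene")[160:215,255:380];t=ctrl.grab_frame("top")[195:248,250:395]
cv2.imwrite("pics/c2.png",cv2.vconcat([cv2.resize(t,(798,292),interpolation=cv2.INTER_CUBIC),cv2.resize(s,(798,300),interpolation=cv2.INTER_CUBIC)])[:,:,::-1])
E
```

```text
time_s: 5.45
eef_pos: [0.5326, 0.2447, 0.0858]
tool_rot: [[-0.082, -0.997, -0.001], [-0.997, 0.082, -0.001], [0.001, 0.001, -1.0]]
force: [-0.3, -0.5, 0.1]
width: 0.0002
t 5.45 eef [0.5326 0.2447 0.0858] F [-0.31 -0.5   0.13] w 0.00020560823994501495 shift units [ 1.189  0.006 -0.82 ] turn units [ 0.0003 -0.0008  0.0006]
```

View pics/c2.png

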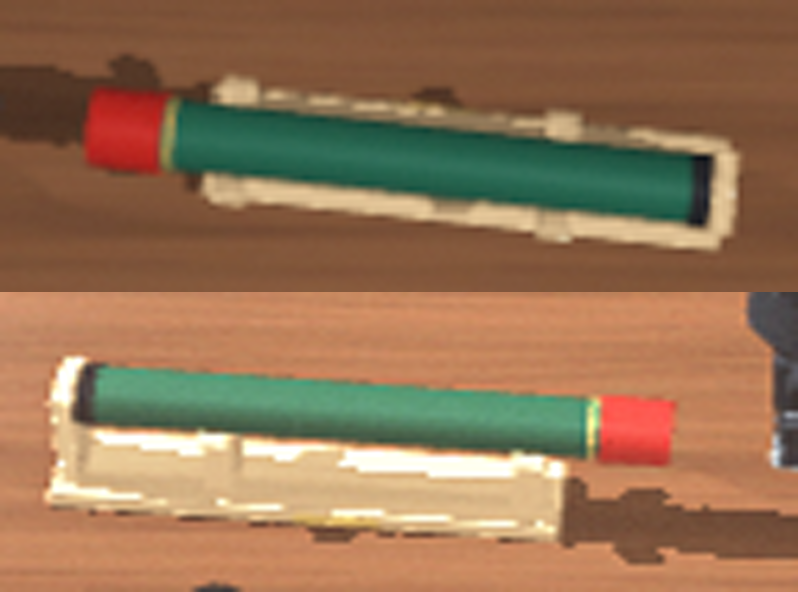

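The cap is now flush with the brass ring in both views, with no white neck showing. The tube slid towards the stop: cap face at crop (87, 130), black end at (710, 190). Next I find the new middle, rise and go over it.

```bash
python3 - <<'E'
from h import *
f=lambda x,y:((x+.5)/5.503-.5+250,(y+.5)/5.51-.5+195)
c=px2w("top",*f(87,130),.08);b=px2w("top",*f(710,190),.08);a=c-b;L=np.linalg.norm(a);print(c,b,L,a/L,(b+c)/2)
to(((b+c)/2*[1,1,0]+[0,0,.22]))
E
python3 -m crank '[[[0,0,0,0,0,-0.25,-1],[0,0,0,0,0,-0.25,-1],[0,0,0,0,0,-0.2,1],[0,0,0,0,0,0,1]]]'
```

```text
[0.52442758 0.17861335 0.08      ] [ 0.49697041 -0.16365147  0.08      ] 0.3433643882445486 [0.07996513 0.99679766 0.        ] [0.510699   0.00748094 0.08      ]
t 5.55 eef [0.5323 0.2434 0.0858] F [ 0.19 -0.37 -0.12] w -7.656931227231549e-05 shift units [ 1.185  0.01  -0.67 ] turn units [ 0.0004 -0.0008  0.0002]
time_s: 6.05
eef_pos: [0.5341, 0.244, 0.2301]
tool_rot: [[-0.084, -0.996, 0.005], [-0.996, 0.084, 0.004], [-0.004, -0.005, -1.0]]
force: [-0.5, -0.7, -0.8]
width: 0.0359
```

```bash
python3 -m crank '[[[0,0,0,0.24,0.002,0,1],[0,0,0,0.24,0.002,0,1],[0,0,0,0.24,0.002,0,1],[0,0,0,0.24,0.002,0,1],[0,0,0,0.22,0.002,0,1]]]' 60
python3 -m crank '[[[0,0,0,0,0,0,1],[0,0,0,0,0,0,1]]]'
python3 - <<'E'
from h import *
import cv2
to([.511,.0075,.086])
cv2.imwrite("pics/w3.png",ctrl.grab_frame("wrist")[:,:,::-1])
E
```

```text
time_s: 6.68
eef_pos: [0.5098, 0.0067, 0.2255]
tool_rot: [[-0.084, -0.996, -0.001], [-0.996, 0.084, -0.0], [0.001, 0.001, -1.0]]
force: [-0.2, -0.1, 0.9]
width: 0.0858
time_s: 6.92
eef_pos: [0.5107, 0.0084, 0.2258]
tool_rot: [[-0.085, -0.996, -0.001], [-0.996, 0.085, -0.0], [0.0, 0.001, -1.0]]
force: [0.1, -0.8, 0.3]
width: 0.0851
t 6.925 eef [0.5107 0.0084 0.2258] F [ 0.07 -0.79  0.26] w 0.08509164946003832 shift units [ 0.004 -0.002  0.699] turn units [ 0.0002 -0.0002 -0.0002]
```

View pics/w3.png

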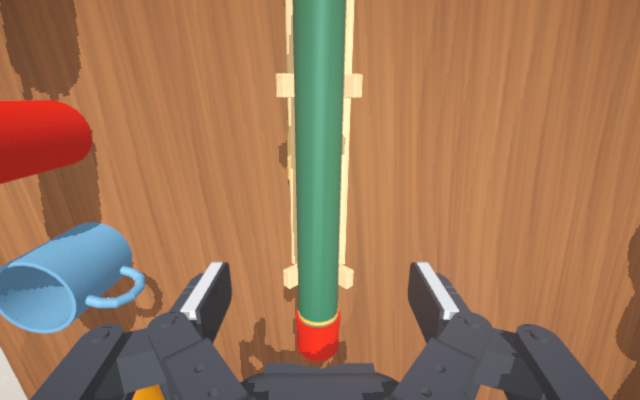

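The tube is centred between the open jaws (column 320), both V rests are clear of them, and the axis is parallel. I'll descend and grip.

```bash
python3 -m crank '[[[0,0,0,0,0,0.18,1],[0,0,0,0,0,0.18,1],[0,0,0,0,0,0.18,1],[0,0,0,0,0,0.15,1],[0,0,0,0,0,0,1]]]' 60
python3 -m crank '[[[0,0,0,0,0,0,-0.2],[0,0,0,0,0,0,-0.5],[0,0,0,0,0,0,-1],[0,0,0,0,0,0,-1],[0,0,0,0,0,0,-1]]]' 60
python3 -c "
from h import *
to([.511,.0075,.086])"
```

```text
time_s: 7.6
eef_pos: [0.5096, 0.0093, 0.0862]
tool_rot: [[-0.082, -0.997, -0.005], [-0.997, 0.082, -0.002], [0.002, 0.005, -1.0]]
force: [-0.1, 0.2, 0.3]
width: 0.0854
time_s: 8.22
eef_pos: [0.5117, 0.0094, 0.0898]
tool_rot: [[-0.083, -0.997, 0.002], [-0.997, 0.083, 0.001], [-0.001, -0.002, -1.0]]
force: [-2.6, 1.6, 7.6]
width: 0.0383
t 8.225 eef [0.5117 0.0094 0.0898] F [-2.59  1.56  7.56] w 0.03833195203252366 shift units [0.01  0.003 0.019] turn units [-0.0006  0.0007  0.0003]
```

Width of 38.3 mm and a 7.6 N upward push suggest the pads are a little above the equator. I'll reopen, go 6 mm lower and regrip.

```bash
python3 -m crank '[[[0,0,0,0,0,0,0.3],[0,0,0,0,0,0,0.3],[0,0,0,0,0,0.03,0.3],[0,0,0,0,0,0,0.3],[0,0,0,0,0,0,0.3]]]' 60
python3 -m crank '[[[0,0,0,0,0,0,-0.2],[0,0,0,0,0,0,-0.5],[0,0,0,0,0,0,-1],[0,0,0,0,0,0,-1],[0,0,0,0,0,0,-1]]]' 80
```

```text
time_s: 8.85
eef_pos: [0.5111, 0.009, 0.0821]
tool_rot: [[-0.083, -0.997, -0.0], [-0.997, 0.083, -0.0], [0.0, 0.0, -1.0]]
force: [-0.1, -0.1, -0.5]
width: 0.0556
time_s: 9.48
eef_pos: [0.5116, 0.0091, 0.0827]
tool_rot: [[-0.083, -0.997, 0.001], [-0.997, 0.083, 0.0], [-0.0, -0.001, -1.0]]
force: [2.1, -2.8, 5.1]
width: 0.0385
```

Now a gentle lift, first 2 cm to check the force and moment, then on.

```bash
python3 -m crank '[[[0,0,0,0,0,-0.03,-1],[0,0,0,0,0,-0.03,-1],[0,0,0,0,0,-0.04,-1],[0,0,0,0,0,0,-1],[0,0,0,0,0,0,-1]]]' 100
python3 - <<'E'
from h import *
import cv2
s=ctrl.observe();print(s["force"],s["ft_torque"],s["width"])
cv2.imwrite("pics/s4.png",cv2.resize(ctrl.grab_frame("scene")[110:230,230:400],(765,540),interpolation=cv2.INTER_CUBIC)[:,:,::-1])
E
```

```text
time_s: 10.1
eef_pos: [0.511, 0.0091, 0.1022]
tool_rot: [[-0.083, -0.997, -0.0], [-0.997, 0.083, 0.0], [-0.0, 0.0, -1.0]]
force: [0.1, -0.2, -1.1]
width: 0.0378
[ 0.10939482 -0.21228074 -1.12277213] [-0.0096925   0.02714502 -0.01693582] 0.037776234969707466
```

View pics/s4.png

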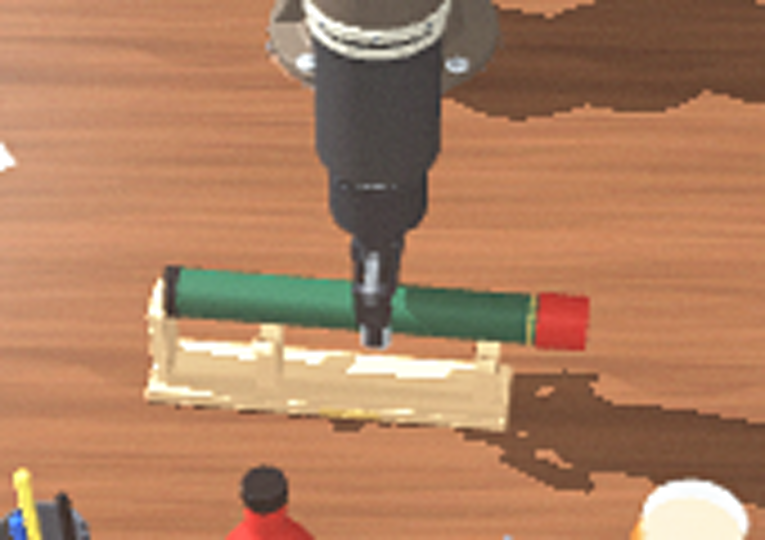

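The tube is up off the V rests and level, and the cap is home, but the black end is beside the stop. I'll shift a few mm away from the stop and keep lifting.

```bash
python3 -m crank '[[[0,0,0,-0.02,0,-0.04,-1],[0,0,0,-0.01,0,-0.08,-1],[0,0,0,0,0,-0.1,-1],[0,0,0,0,0,-0.1,-1],[0,0,0,0,0,-0.1,-1]]]' 100
python3 -m crank '[[[0,0,0,0,0,-0.06,-1],[0,0,0,0,0,-0.03,-1],[0,0,0,0,0,0,-1],[0,0,0,0,0,0,-1],[0,0,0,0,0,0,-1]]]'
python3 -m crank '[[[0,0,0,0,0,0,-1],[0,0,0,0,0,0,-1],[0,0,0,0,0,0,-1],[0,0,0,0,0,0,-1],[0,0,0,0,0,0,-1]]]'
python3 - <<'E'
from h import *
import cv2
s=ctrl.observe();print(s["force"],s["ft_torque"],s["width"],abs(s["qd"]).max())
a=cv2.resize(ctrl.grab_frame("scene")[100:215,230:400],(765,518),interpolation=cv2.INTER_CUBIC)
cv2.imwrite("pics/s5.png",a[:,:,::-1])
E
```

```text
time_s: 10.78
eef_pos: [0.5116, 0.0152, 0.1873]
tool_rot: [[-0.083, -0.997, 0.0], [-0.997, 0.083, 0.0], [-0.0, -0.0, -1.0]]
force: [-0.0, -0.4, -2.5]
width: 0.0379
time_s: 11.4
eef_pos: [0.5114, 0.015, 0.2036]
tool_rot: [[-0.083, -0.997, -0.001], [-0.997, 0.083, -0.0], [0.001, 0.001, -1.0]]
force: [-0.3, 0.2, -1.9]
width: 0.0379
time_s: 12.02
eef_pos: [0.5117, 0.0151, 0.2043]
tool_rot: [[-0.083, -0.997, 0.0], [-0.997, 0.083, 0.0], [-0.0, -0.0, -1.0]]
force: [0.4, 0.4, -2.4]
width: 0.0376
[ 0.37398691  0.38637833 -2.35140853] [-0.03657634 -0.03010016  0.00152413] 0.03755966340165669 0.0019939746444428324
```

View pics/s5.png

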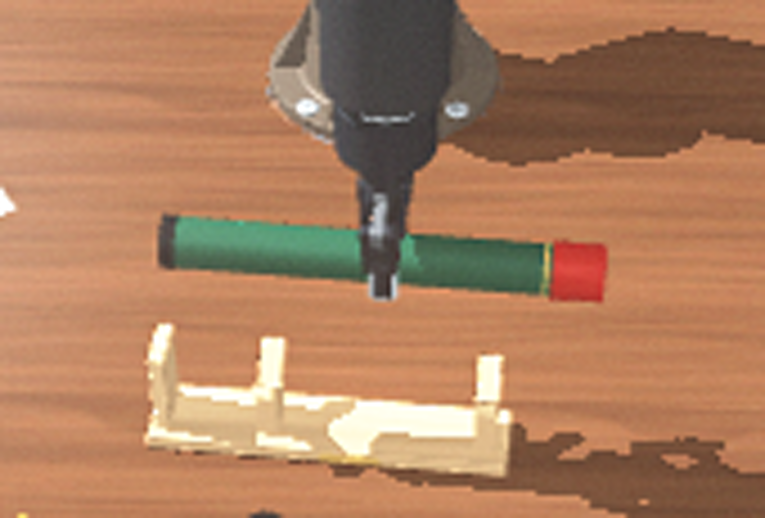

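The tube is held clear of the cradle. Its slope in the image is 0.071, against 0.077 just after lift-off, so it is still level. The cap is flush and the load is steady at 2.4 N. Handing in.

```bash
python3 -c "
from cell import ctrl
ctrl.sign_off()"
```

```text
the job is handed in; nothing more can be done
```

The cap is pushed home and the tube is held in the gripper, level, about 12 cm above where it lay. I handed the job in at about 12.1 s of the 42 s allowed; the hand-in reports no verdict.

**Cap:** I pushed it with the shut fingers until the tube rested on the cradle stop. Both camera views then showed it flush against the brass ring, with no white neck visible. The push peaked at 41.8 N, from the fingertips on the cap. That is just over the 40 N limit, which is stated for the arm or the gripper's body; I took it not to apply to the fingers, but could not confirm this.

**Grip:** The first grip sat a little above the tube's middle, so I reopened, went lower and regripped before lifting.

**Last checks:**
- **Height:** the arm rose 121 mm after gripping, which puts the tube's middle at about 0.20 m.
- **Load:** the force reading was steady at 2.4 N, about right for the tube's weight, with near-zero moment.
- **Level:** the tube's slope in the image changed by less than 0.01 during the lift.
- **Stillness:** joint speeds were at most 0.002 rad/s.
- **Grip width:** the jaws read 37.6 mm on the 40 mm tube, so the pads probably press in a little or sit slightly off its middle. There was no sign of slipping.
- **Other things on the desk:** I kept the arm clear of them and felt no unexpected contact, but did not re-measure their positions.

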